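# Start the leather creaser

## Robot

A 6-joint arm with a two-finger parallel gripper is mounted at the origin on the work surface. World frame = base frame: x ahead of the robot, y to its left, z up, the work surface at z = 0. Lengths are in m, angles in rad, forces in N, time in s.
With the tool pointing down it reaches from about 0.375 to 0.925 m from the base axis. Payload 5.7 kg.
Tool frame: the origin (TCP) lies at the very end of the fingers, on their centre line; the grasp point (between the pads) lies 19 mm behind it; z points along the fingers, y is the line along which they close (so a half turn about z gives the same grasp; the last joint's range is limited). The gripper opens to 85 mm and grips with 20 to 120 N. Pads are 22 mm wide; open, the fingers measure 114 mm over their backs; the gripper's body (76 mm by 85 mm) begins 54 mm behind the grasp point. The pads swing forward as they close: fully open they stand 13 mm farther back than shut.
Start: joints at [-1.343, 0.359, 1.51, -0, 1.272, -0.115], TCP at [0.202, -0.565, 0.231] pointing down, gripper open.
Joint ranges: [-2.97, 2.97], [-1.01, 2.36], [0.21, 2.38], [-0.96, 4.11], [0.2, 2.71], [-2.98, 2.98]. Speed limits (rad/s): [2.39, 2.39, 3.14, 3.14, 3.14, 3.14].

## Interface

Orientations are given as a rotation vector (axis times angle).
In Python, from bench import readout, read_camera, workorder gives the robot as it stands. The module is installed in compiled form; this text tells all that it offers.
- The arm moves only by the tool jog_arm, never from a script. Its argument "deltas" is a list of rows, each a list of 3 entries, a list of its own where there are three numbers: the shift along the tool's x, y, z in m, then the turn, a rotation vector about the tool's x, y, z in degrees, then the finger opening in m, from 0 to 0.0854. A call has 1 to 20 rows; each row shifts and turns the commanded pose from where the row before left it, along the tool's axes as they then stand; what a row does not reach is not made up. A row lasts 1/12 s, in which the tool goes at most 41.7 mm and 7.16 degrees, less where a joint would pass 70% of its speed; a pose out of reach is approached as far as the arm can. A call with a gripper value outside its range is refused whole. The fingers move at their own pace and stop on an object; "newtons" is the grip in N (left out, the last holds). Time passes only in rows, so rows that do not move let the fingers close. It gives the time, the measured TCP pose, the force, the opening and the grip force at its end, in the units of the state.
- readout.sense(): the state, without advancing time (a new reading comes with each control period).
- read_camera(name): name is "scene" or "top" or "wrist"; returns a dict with "img" (420x560x3 uint8, red, green, blue), "fx", "fy", "cx", "cy" (pixels), "distortion" ([k1, k2, p1, p2, k3] as OpenCV has them; the pictures are not rectified), "rvec" (rotation vector, rad) and "tvec" (3), from world to camera coordinates, as OpenCV has them. Camera axes: x right, y down, z forward; pixel columns grow to the right and rows downward; lengths in m; the calibration is good to about 2 mm. A picture is of the moment at which its call begins. There is no depth.
- workorder.hand_in(): hands the job in; it is judged then, once.
The state is a dict: "t": time; "joint_positions": joint angles; "dq": joint speeds; "joint_efforts": joint torques, N m; "tcp_pos": TCP position; "tcp_rot": TCP orientation; "wrist_force": force on the tool from outside, world axes, zero at the start; "torque": the same for the moment, N m; "width": opening from 0.0 (shut) to 1.0 (fully open); "gripper_force": force on a finger pad.
Only numpy, scipy, OpenCV 4.12 (cv2) and the standard library are available. Lean on these libraries where they do the work, as an engineer would, in place of code of your own. Each camera call takes 0.05 s, during which the arm holds its last target. There are 200 camera calls.

## Task

Start the blue creaser unit on the leather bench: with the fingertips push its orange lever all the way over, away from the robot, and only then gently press the green button well down, let it spring back up and draw clear. Leave the red and yellow buttons, the black dial and the loose jar, tin, mallet and brush as they are, and pick nothing up.

Things in the scene. Friction and masses are not known exactly. Their poses are not given: they have to be found in the camera images.
- unit: blue steel creaser power unit fixed to the bench, 240 (x) x 380 (y) x 60 mm high. Origin: centre of its underside; its -x side is the front, facing the robot. Controls stand on its flat top in a row 62 mm to -x of the middle: three buttons about 58 mm apart, lever and dial at the ends at y = +-145 mm; order varies. A fixed hand piece in a wire cradle, 30 mm high, lies along the rear edge
- lever_base: grey block of the main switch, 70 (x) by 50 (y) by 25 mm high, fixed on the unit's top; origin: centre of its underside; axes as the unit's. The lever turns about a line along y, 22 mm above this origin
- lever (a joint): angle of the main switch lever in rad: 0 leans 0.5 rad to the front (off, towards the robot), 0.5 upright, 1.0 leans 0.5 rad to the rear (on, away from the robot, against its stop). It starts at 0 to 0.2. It is stiff enough to stay where it is left; under 2 N at the ball moves it
- lever_tip (a point): centre of the orange ball, 26 mm diameter, at the end of the lever's 10 mm steel rod, 70 mm from the turning line; it turns with the lever
- green_base: green start button: round push button, 28 mm cap in a fixed black collar 44 mm across and 12 mm high; origin: centre of the collar's underside, on the unit's top; axes as the unit's. The flat cap top stands 24 mm above that origin at rest, 16 mm when fully pressed
- green (a joint): travel of the green button: 0 at rest (up), grows to 0.008 m fully pressed; a spring returns it, about 1.5 N starts it and 5 N holds it fully down, against a hard stop
- yellow_base: yellow button, to be left alone: same make and size as the green one, same origin
- yellow (a joint): travel of the yellow button: same as the green one
- red_base: red button, to be left alone: same make and size as the green one, same origin
- red (a joint): travel of the red button: same as the green one
- dial_pointer (a point): white mark on the black heat dial, to be left alone: 18 mm from the dial's axis, 44 mm above the unit's top; the dial is 40 mm across with a bar grip 14 mm wide, 44 mm high in all, on a 64 mm round foot
- paint_jar: small jar of edge paint with a black cap, 44 mm diameter, 60 mm high, standing loose on the unit's top behind the controls; origin: centre of its underside
- wax_tin: round brass-coloured wax tin, 62 mm diameter, 26 mm high, standing loose on the unit's top behind the controls; origin: centre of its underside
- mallet: wooden mallet 260 mm long lying on the bench beside the unit, about 26 mm high; origin: under the middle of its length; handle to its -x
- glue_brush: flat glue brush 200 mm long lying on the bench beside the unit, about 20 mm high; origin: under the middle of its length; handle to its -x

How it is judged:
On the way, in this order (a step that is already met when the one before it is completed fails the run):
1. the lever is pushed over to the on side (value of joint lever above 0.85 rad and value of joint green below 0.0015 m), for 0.2 s.
2. the green button is pressed with the lever on (value of joint green above 0.005 m and value of joint lever above 0.85 rad), for 0.1 s.
3. the green button is let up again (value of joint green below 0.0015 m), for 0.2 s.
At the end, for the whole second after the job is handed in: The lever rests over on the on side (past 0.85 of its 1.0 rad), the green button has been pressed at least 5 mm after that and is up again (within 1.5 mm), the red and yellow buttons are up (within 2 mm), the dial's mark is within 5 mm and every loose thing within 12 mm of where it started, at rest (all of step 1 and not (value of joint red above 0.002 m) and not (value of joint yellow above 0.002 m) and not (distance of dial_pointer from where it was at the start of the episode above 0.005 m) and not (distance of any of paint_jar, wax_tin, mallet, glue_brush from where it was at the start of the episode above 0.012 m) and linear speed of each of paint_jar, wax_tin, mallet, glue_brush below 0.02 m/s); the robot touches nothing.
It fails at once if the red or yellow button is pressed (over 2 mm) (value of joint any of red, yellow above 0.002 m).
It fails at once if the green button is pressed (over 3 mm) before the lever is on (value of joint green above 0.003 m and value of joint lever below 0.85 rad).
It fails at once if the green button or its collar is pressed roughly (over 20 N) (contact force between green_base and anything else above 20 N).
It fails at once if the dial is turned (its mark moves over 5 mm) (distance of dial_pointer from where it was at the start of the episode above 0.005 m).
It fails at once if the jar, tin, mallet or brush is shifted, lifted or carried (over 12 mm) (distance of any of paint_jar, wax_tin, mallet, glue_brush from where it was at the start of the episode above 0.012 m).
It also fails if it takes over 38 s, if anything falls off the work surface, if the arm or the gripper's body presses on something with over 40 N, if the wrist force passes 120 N, or if a joint passes its speed limit or range.

## Working session

There is one attempt and no reset: what is moved stays moved. The work goes in short steps, Python scripts to look and compute and a tool call to move; the robot and the scene stay as the last step left them, time stands still between calls to the robot, and variables do not carry over. Pictures are saved under pics/ and viewed, at most 10 in all, crops included, and the job is handed in when it is done.

Besides the shell and the picture viewer there is one more tool, called after "Request:" as name(argument=value, ...), one argument or row to a line, values as JSON. jog_arm: Moves the arm, as the interface text tells. Its arguments: {"type":"object","properties":{"deltas":{"type":"array"},"newtons":{"type":"number"}},"required":["deltas"]}

```bash
mkdir -p pics; python3 - <<'E'
from bench import readout, read_camera
import cv2,numpy as np,pickle
ims=[]
for n in ("scene","top"):
    c=read_camera(n); pickle.dump(c,open(n+".pkl","wb"))
    cv2.imwrite(f"pics/{n}0.png",c["img"][:,:,::-1])
    R=cv2.Rodrigues(np.array(c["rvec"]))[0]; print(n,-R.T@np.array(c["tvec"]).ravel(),c["fx"])
s=readout.sense(); print(s)
E
```

```text
scene [ 0.88351263 -0.49730735  0.62689158] 382.7532905424086
top [0.54052956 0.02266103 0.90028178] 390.92019854761344
{'t': 0.1, 'joint_positions': array([-1.34308237e+00,  3.59457078e-01,  1.51132304e+00, -6.41012006e-06,
        1.27252501e+00, -1.15065539e-01]), 'dq': array([-0.00030497, -0.00180415, -0.00251326, -0.00134842,  0.00064471,
        0.00027208]), 'joint_efforts': array([ 3.39404937e-05, -5.28654814e+01, -2.79349244e+01, -2.58692680e-04,
        5.05180535e-03, -2.63142041e-06]), 'tcp_pos': array([ 0.20153275, -0.56448221,  0.23052375]), 'tcp_rot': array([-3.09387933e+00, -5.35515970e-01,  1.60948718e-04]), 'wrist_force': array([-0.6355158 ,  0.1192552 ,  0.25148901]), 'torque': array([-0.01490974,  0.0071206 , -0.03301575]), 'gripper_force': 0.0, 'width': 1.0003816120278}
```

View pics/top0.png

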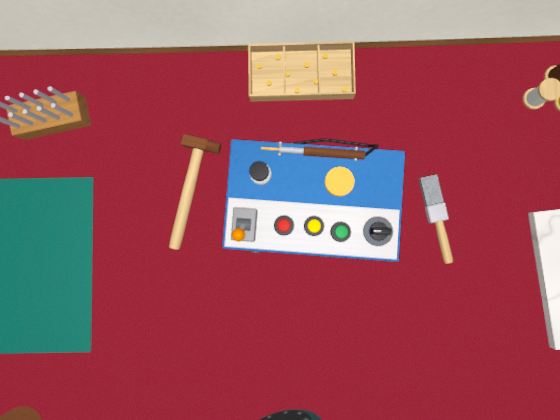

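View pics/scene0.png

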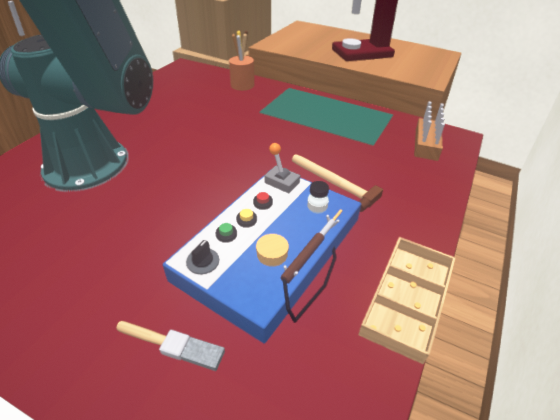

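The top view shows the lever ball at (238,235), red at (284,226), yellow at (314,226), green at (341,232) and the dial at (378,231). The scene view shows the ball at (275,149) and green at (227,230).

```bash
cat > h.py <<'E'
import cv2,numpy as np
def cam(c):
    K=np.array([[c["fx"],0,c["cx"]],[0,c["fy"],c["cy"]],[0,0,1.]]);R=cv2.Rodrigues(np.array(c["rvec"],float))[0]
    return K,np.array(c["distortion"],float),R,np.array(c["tvec"],float).reshape(3)
def ray(c,p):
    K,d,R,t=cam(c);u=cv2.undistortPoints(np.array([[p]],float),K,d)[0,0]
    v=R.T@np.array([u[0],u[1],1]);return -R.T@t,v/np.linalg.norm(v)
def plane(c,p,z):
    o,v=ray(c,p);return o+v*(z-o[2])/v[2]
def tri(a,p,b,q):
    o1,v1=ray(a,p);o2,v2=ray(b,q);s=np.linalg.lstsq(np.c_[v1,-v2],o2-o1,rcond=None)[0]
    x,y=o1+s[0]*v1,o2+s[1]*v2;return (x+y)/2,np.linalg.norm(x-y)
def blob(c,lo,hi,near,r=25):
    m=cv2.inRange(cv2.cvtColor(c["img"],cv2.COLOR_RGB2HSV),lo,hi)
    k=np.zeros_like(m);cv2.circle(k,near,r,255,-1);n,l,s,ce=cv2.connectedComponentsWithStats(m&k)
    i=1+np.argmax(s[1:,4]);return ce[i],s[i]
E
python3 - <<'E'
from h import *;import pickle
S,T=[pickle.load(open(n+".pkl","rb")) for n in("scene","top")]
col={"ball":((5,150,100),(17,255,255),(238,235),(275,149),14),"green":((45,100,40),(85,255,255),(341,232),(227,230),14),
"yellow":((22,130,120),(35,255,255),(314,226),(246,216),14),"red":((0,180,120),(5,255,255),(284,226),(263,198),12)}
for k,(lo,hi,t,s,r) in col.items():
    a,sa=blob(T,lo,hi,t,r);b,sb=blob(S,lo,hi,s,r);print(k,a,sa,b,sb,tri(T,a,S,b),plane(T,a,.084))
m=cv2.inRange(cv2.cvtColor(T["img"],cv2.COLOR_RGB2HSV),(100,150,60),(125,255,255))
m=cv2.morphologyEx(m,cv2.MORPH_OPEN,np.ones((3,3)))
c=max(cv2.findContours(m,0,2)[0],key=cv2.contourArea);h=cv2.convexHull(c)
q=cv2.approxPolyN(h,4)[0] if hasattr(cv2,"approxPolyN") else cv2.boxPoints(cv2.minAreaRect(h))
print(q)
for p in q:print(plane(T,p,.06))
for n,p in dict(base=(244,224),tin=(340,181),jar=(260,171),dial=(378,231)).items():print(n,plane(T,p,dict(base=.085,tin=.086,jar=.12,dial=.08)[n]))
E
```

```text
ball [237.55555556 228.66666667] [234 228   8   3   9] [274.57142857 148.02857143] [269 143  12  12 105] (array([0.54631759, 0.12739863, 0.15574755]), np.float64(0.0064888883278770675)) [0.54988893 0.13940602 0.084     ]
green [340.79432624 231.24822695] [334 225  14  13 141] [225.19753086 227.44444444] [219 224  13   8  81] (array([ 0.54185419, -0.07514942,  0.0829486 ]), np.float64(0.002376589442433993)) [ 0.54088168 -0.07571109  0.084     ]
yellow [313.79054054 225.47297297] [307 219  14  14 148] [245.5 217. ] [244 217   4   1   4] (array([ 0.55475693, -0.02007798,  0.07185598]), np.float64(0.0017578671297390227)) [ 0.5538276  -0.01993179  0.084     ]Traceback (most recent call last):
  File "<stdin>", line 6, in <module>
  File "h.py", line 16, in blob
    i=1+np.argmax(s[1:,4]);return ce[i],s[i]
        ~~~~~~~~~^^^^^^^^^
    return _wrapfunc(a, 'argmax', axis=axis, out=out, **kwds)
    return bound(*args, **kwds)
ValueError: attempt to get argmax of an empty sequence
```

```bash
python3 - <<'E'
from h import *;import pickle
S,T=[pickle.load(open(n+".pkl","rb")) for n in("scene","top")]
col={"ball":((4,150,60),(20,255,255),(238,235),(275,149),10),"green":((45,100,40),(85,255,255),(341,232),(227,230),14),
"yellow":((22,130,100),(35,255,255),(314,226),(246,216),14)}
for k,(lo,hi,t,s,r) in col.items():
    a,sa=blob(T,lo,hi,t,r);b,sb=blob(S,lo,hi,s,r);print(k,a,sa,b,sb,tri(T,a,S,b),plane(T,a,.084))
a,_=blob(T,(0,150,60),(180,255,255),(284,226),10);print("red",a,plane(T,a,.084))
m=cv2.inRange(cv2.cvtColor(T["img"],cv2.COLOR_RGB2HSV),(100,150,60),(125,255,255))
m=cv2.morphologyEx(m,cv2.MORPH_OPEN,np.ones((2,2)))
c=max(cv2.findContours(m,0,2)[0],key=cv2.contourArea);h=cv2.convexHull(c)
q=cv2.approxPolyN(h,4)[0];print(q)
for p in q:print(plane(T,p.astype(float),.06))
for n,(p,z) in dict(base=((244,224),.085),tin=((340,181),.086),jar=((260,171),.12),dial=((378,231),.08)).items():print(n,plane(T,p,z))
print(T["img"][235,238],T["img"][226,284],T["img"][232,240])
E
```

```text
ball [237.88976378 234.13385827] [232 228  13  13 127] [274.51886792 148.00943396] [269 143  12  12 106] (array([0.53972176, 0.12985407, 0.15173728]), np.float64(0.0025476146491087044)) [0.53846589 0.13881884 0.084     ]
green [340.79432624 231.24822695] [334 225  14  13 141] [225.19753086 227.44444444] [219 224  13   8  81] (array([ 0.54185419, -0.07514942,  0.0829486 ]), np.float64(0.002376589442433993)) [ 0.54088168 -0.07571109  0.084     ]
yellow [313.79054054 225.47297297] [307 219  14  14 148] [245.5 217. ] [244 217   4   1   4] (array([ 0.55475693, -0.02007798,  0.07185598]), np.float64(0.0017578671297390227)) [ 0.5538276  -0.01993179  0.084     ]
red [283.32089552 224.87313433] [0.55616439 0.04355572 0.084     ]
[[406 152]
 [402 210]
 [228 197]
 [232 140]]
[ 0.70887458 -0.22246042  0.06      ]
[ 0.58407359 -0.20992951  0.06      ]
[0.61894833 0.16285916 0.06      ]
[0.74338715 0.15295234 0.06      ]
base [0.5593859  0.12567249 0.085     ]
tin [ 0.64566001 -0.07637793  0.086     ]
jar [0.66465937 0.08779197 0.12      ]
dial [ 0.54013024 -0.15340653  0.08      ]
[255 179   0] [237  76  66] [241 148   0]
```

Request:
jog_arm(
  deltas=[
    [[0, 0, 0], [0, 0, 6.2], 0],
    [[0, 0, 0], [0, 0, 6.2], 0],
    [[0, 0, 0], [0, 0, 6.2], 0],
    [[0, 0, 0], [0, 0, 6.3], 0],
    [[0.037, 0, 0], [0, 0, 0], 0],
    [[0.037, 0, 0], [0, 0, 0], 0],
    [[0.037, 0, 0], [0, 0, 0], 0],
    [[0.037, 0, 0], [0, 0, 0], 0],
    [[0.037, 0, 0], [0, 0, 0], 0],
    [[0.037, 0, 0], [0, 0, 0], 0],
    [[0, 0, 0], [0, 0, 0], 0],
  ],
)

```text
t: 1.02
tcp_pos: [0.4296, -0.5849, 0.2303]
tcp_rot: [-3.138, 0.138, -0.006]
wrist_force: [-0.4, -1.1, -0.6]
width: 0.001
gripper_force: 0.0
```

Request:
jog_arm(
  deltas=[
    [[0, -0.036, 0], [0, 0, 0], 0],
    [[0, -0.036, 0], [0, 0, 0], 0],
    [[0, -0.036, 0], [0, 0, 0], 0],
    [[0, -0.036, 0], [0, 0, 0], 0],
    [[0, -0.036, 0], [0, 0, 0], 0],
    [[0, -0.036, 0], [0, 0, 0], 0],
    [[0, -0.036, 0], [0, 0, 0], 0],
    [[0, -0.036, 0], [0, 0, 0], 0],
    [[0, -0.036, 0], [0, 0, 0], 0],
    [[0, -0.036, 0], [0, 0, 0], 0],
    [[0, -0.036, 0], [0, 0, 0], 0],
    [[0, -0.036, 0], [0, 0, 0], 0],
    [[0, -0.036, 0], [0, 0, 0], 0],
    [[0, -0.036, 0], [0, 0, 0], 0],
    [[0, -0.036, 0], [0, 0, 0], 0],
    [[0, -0.036, 0], [0, 0, 0], 0],
    [[0, -0.036, 0], [0, 0, 0], 0],
    [[0, -0.036, 0], [0, 0, 0], 0],
    [[0, -0.036, 0], [0, 0, 0], 0],
    [[0, -0.036, 0], [0, 0, 0], 0],
  ],
)

```text
t: 2.68
tcp_pos: [0.4881, 0.1332, 0.2311]
tcp_rot: [3.138, -0.144, -0.001]
wrist_force: [0.2, -0.4, 0.6]
width: 0.003
gripper_force: 0.0
```

Request:
jog_arm(
  deltas=[
    [[0, 0, 0.03], [0, 0, 0], 0],
    [[0, 0, 0.03], [0, 0, 0], 0],
    [[0, 0, 0.025], [0, 0, 0], 0],
    [[0, 0, 0.02], [0, 0, 0], 0],
    [[0, 0, 0], [0, 0, 0], 0],
    [[0, 0, 0], [0, 0, 0], 0],
  ],
)

```text
t: 3.18
tcp_pos: [0.4875, 0.1313, 0.1255]
tcp_rot: [3.138, -0.144, -0.005]
wrist_force: [-0.8, -0.6, 0.7]
width: -0.002
gripper_force: 0.0
```

```bash
python3 - <<'E'
from bench import readout, read_camera
import cv2,pickle,numpy as np
a,b,t=[read_camera(n) for n in("scene","wrist","top")]
pickle.dump(b,open("wrist1.pkl","wb"))
cv2.imwrite("pics/p1.png",np.hstack([cv2.resize(a["img"][100:310,130:410],(400,300)),cv2.resize(b["img"],(400,300))])[:,:,::-1])
print(readout.sense()["tcp_pos"],readout.sense()["wrist_force"])
E
```

```text
[0.48994821 0.13156719 0.12774081] [-0.49778379  0.7315402   0.20714912]
```

View pics/p1.png

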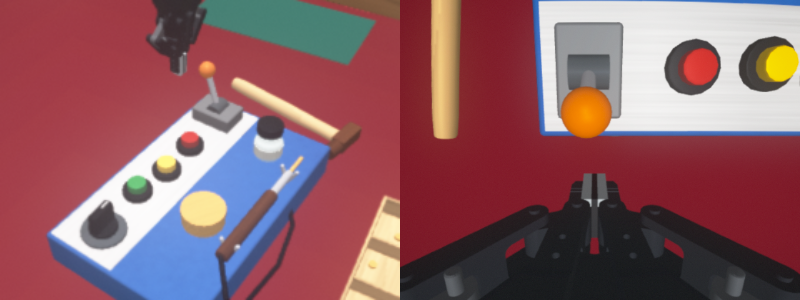

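The fingertips are in front of the ball. In the right half the ball is at (586,112) and the fingers at (595,190), so I shift about 4 mm to +y and push.

Request:
jog_arm(
  deltas=[
    [[0.012, -0.004, 0], [0, 0, 0], 0],
    [[0.012, 0, 0], [0, 0, 0], 0],
    [[0.008, 0, 0], [0, 0, 0], 0],
    [[0.008, 0, 0], [0, 0, 0], 0],
    [[0.008, 0, 0], [0, 0, 0], 0],
    [[0.008, 0, 0], [0, 0, 0], 0],
    [[0.007, 0, 0], [0, 0, 0], 0],
    [[0.005, 0, 0], [0, 0, 0], 0],
    [[0, 0, 0], [0, 0, 0], 0],
  ],
)

```text
t: 4.08
tcp_pos: [0.5582, 0.1291, 0.1262]
tcp_rot: [-3.138, 0.145, -0.001]
wrist_force: [0.2, -0.1, -0.1]
width: -0.001
gripper_force: 0.0
```

Request:
jog_arm(
  deltas=[
    [[0.003, 0, 0], [0, 0, 0], 0],
    [[0.003, 0, 0], [0, 0, 0], 0],
    [[0, 0, 0], [0, 0, 0], 0],
  ],
)

```text
t: 4.33
tcp_pos: [0.563, 0.1287, 0.1262]
tcp_rot: [-3.138, 0.144, 0.0]
wrist_force: [-0.7, 0.1, 0.8]
width: 0.001
gripper_force: 0.1
```

Request:
jog_arm(
  deltas=[
    [[0.003, 0, 0], [0, 0, 0], 0],
    [[0.002, 0, 0], [0, 0, 0], 0],
    [[0, 0, 0], [0, 0, 0], 0],
  ],
)

```text
t: 4.58
tcp_pos: [0.5681, 0.1283, 0.1264]
tcp_rot: [-3.138, 0.144, -0.0]
wrist_force: [0.3, -0.8, -0.2]
width: 0.002
gripper_force: 0.2
```

```bash
python3 - <<'E'
from bench import readout, read_camera
import cv2,pickle,numpy as np
from h import *
a,b,t=[read_camera(n) for n in("scene","wrist","top")]
cv2.imwrite("pics/p2.png",np.hstack([cv2.resize(a["img"][100:310,130:410],(400,300)),cv2.resize(b["img"],(400,300))])[:,:,::-1])
for n,c in(("s",a),("t",t)):
    m=cv2.inRange(cv2.cvtColor(c["img"],cv2.COLOR_RGB2HSV),(4,170,100),(17,255,255));n_,l,s,ce=cv2.connectedComponentsWithStats(m)
    for i in range(1,n_):
        if s[i,4]>40:print(n,ce[i],s[i])
print(readout.sense()["tcp_pos"],readout.sense()["wrist_force"])
E
```

```text
[0.56807963 0.12835244 0.12650318] [-0.24366123  0.1656621  -0.27372322]
```

View pics/p2.png

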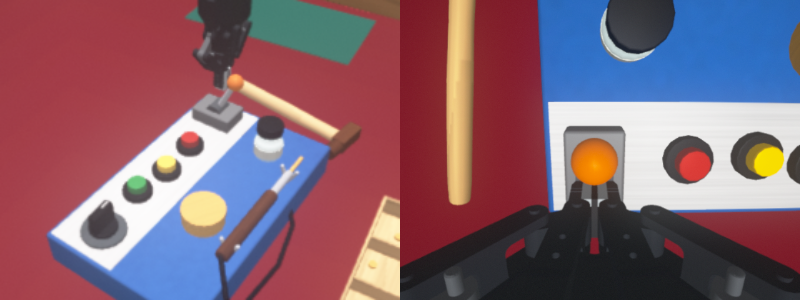

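The lever now leans to the rear, with the ball at (235,82) in the left half. I push on until the stop is felt.

Request:
jog_arm(
  deltas=[
    [[0.002, 0, 0], [0, 0, 0], 0],
    [[0.002, 0, 0], [0, 0, 0], 0],
    [[0, 0, 0], [0, 0, 0], 0],
  ],
)

```text
t: 4.98
tcp_pos: [0.5712, 0.128, 0.1262]
tcp_rot: [-3.138, 0.144, 0.002]
wrist_force: [-2.1, 0.3, 0.8]
width: 0.001
gripper_force: 1.3
```

Request:
jog_arm(
  deltas=[
    [[0.001, 0, 0], [0, 0, 0], 0],
    [[0.001, 0, 0], [0, 0, 0], 0],
    [[0, 0, 0], [0, 0, 0], 0],
  ],
)

```text
t: 5.23
tcp_pos: [0.5714, 0.1279, 0.126]
tcp_rot: [-3.138, 0.144, 0.007]
wrist_force: [-7.4, 1.9, 5.6]
width: 0.001
gripper_force: 4.0
```

Stop felt (-7 N). I back off, lift and go over the green button.

Request:
jog_arm(
  deltas=[
    [[-0.02, 0, 0], [0, 0, 0], 0],
    [[-0.03, 0, 0], [0, 0, 0], 0],
    [[0, 0, -0.03], [0, 0, 0], 0],
    [[0, 0, -0.03], [0, 0, 0], 0],
    [[0, 0.034, 0], [0, 0, 0], 0],
    [[0, 0.034, 0], [0, 0, 0], 0],
    [[0, 0.034, 0], [0, 0, 0], 0],
    [[0.01, 0.034, 0], [0, 0, 0], 0],
    [[0.015, 0.034, 0], [0, 0, 0], 0],
    [[0.012, 0.034, 0], [0, 0, 0], 0],
    [[0, 0, 0], [0, 0, 0], 0],
    [[0, 0, 0], [0, 0, 0], 0],
  ],
)

```text
t: 6.23
tcp_pos: [0.5434, -0.0764, 0.1866]
tcp_rot: [3.138, -0.15, 0.003]
wrist_force: [-0.7, 0.2, -0.0]
width: -0.004
gripper_force: 0.0
```

```bash
python3 - <<'E'
from bench import readout, read_camera
from h import *
a,b,t=[read_camera(n) for n in("scene","wrist","top")]
cv2.imwrite("pics/p3.png",np.hstack([cv2.resize(a["img"][100:310,130:410],(400,300)),cv2.resize(b["img"],(400,300))])[:,:,::-1])
p=readout.sense()["tcp_pos"];print(p,readout.sense()["wrist_force"])
m=cv2.inRange(cv2.cvtColor(b["img"],cv2.COLOR_RGB2HSV),(45,100,40),(85,255,255));n_,l,s,ce=cv2.connectedComponentsWithStats(m)
for i in range(1,n_):
    if s[i,4]>100:print(ce[i],s[i],plane(b,ce[i],.084))
q,_=blob(a,(4,150,60),(20,255,255),(295,157),20); print("ball scene",q, plane(a,q,.143))
E
```

```text
[ 0.54178313 -0.07331797  0.18623235] [ 0.15041876 -0.34409284 -0.71582679]
[272.25720384 201.95731057] [255 185  35  34 937] [ 0.54362636 -0.07589311  0.084     ]
ball scene [295.15957447 157.88297872] [0.59239902 0.13083612 0.143     ]
```

View pics/p3.png

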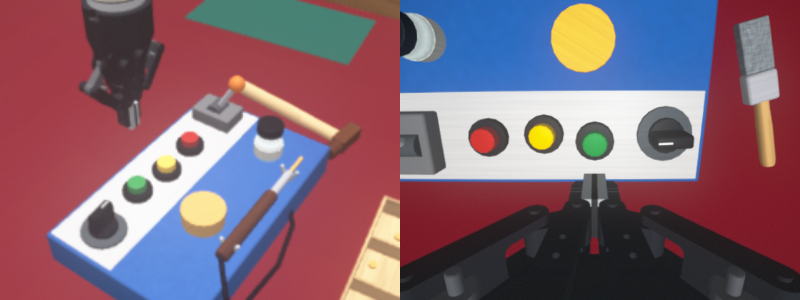

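The lever stays on. Green is centred under the fingers, at (595,143) in the right half, which gives world (0.543,-0.076). I descend and press.

Request:
jog_arm(
  deltas=[
    [[0.001, 0.001, 0.03], [0, 0, 0], 0],
    [[0, 0, 0.03], [0, 0, 0], 0],
    [[0, 0, 0.02], [0, 0, 0], 0],
    [[0, 0, 0.01], [0, 0, 0], 0],
    [[0, 0, 0.004], [0, 0, 0], 0],
    [[0, 0, 0], [0, 0, 0], 0],
    [[0, 0, 0], [0, 0, 0], 0],
  ],
)

```text
t: 6.97
tcp_pos: [0.5438, -0.075, 0.0932]
tcp_rot: [3.138, -0.143, 0.002]
wrist_force: [0.7, -0.3, 0.4]
width: 0.002
gripper_force: 0.0
```

Request:
jog_arm(
  deltas=[
    [[0, 0, 0.002], [0, 0, 0], 0],
    [[0, 0, 0.002], [0, 0, 0], 0],
    [[0, 0, 0.002], [0, 0, 0], 0],
    [[0, 0, 0.002], [0, 0, 0], 0],
    [[0, 0, 0.002], [0, 0, 0], 0],
    [[0, 0, 0.002], [0, 0, 0], 0],
    [[0, 0, 0], [0, 0, 0], 0],
    [[0, 0, 0], [0, 0, 0], 0],
  ],
)

```text
t: 7.63
tcp_pos: [0.5433, -0.0754, 0.0804]
tcp_rot: [3.138, -0.144, 0.001]
wrist_force: [-0.3, -0.1, 3.1]
width: -0.003
gripper_force: 1.4
```

Request:
jog_arm(
  deltas=[
    [[0, 0, 0.001], [0, 0, 0], 0],
    [[0, 0, 0.001], [0, 0, 0], 0],
    [[0, 0, 0.001], [0, 0, 0], 0],
    [[0, 0, 0], [0, 0, 0], 0],
    [[0, 0, 0], [0, 0, 0], 0],
  ],
)

```text
t: 8.05
tcp_pos: [0.5432, -0.0754, 0.0774]
tcp_rot: [3.138, -0.144, 0.001]
wrist_force: [0.8, -0.6, 4.0]
width: -0.002
gripper_force: 2.1
```

Request:
jog_arm(
  deltas=[
    [[0, 0, 0.001], [0, 0, 0], 0],
    [[0, 0, 0], [0, 0, 0], 0],
    [[0, 0, 0], [0, 0, 0], 0],
  ],
)

```text
t: 8.3
tcp_pos: [0.5433, -0.0754, 0.0764]
tcp_rot: [3.138, -0.144, 0.001]
wrist_force: [0.4, -0.4, 5.0]
width: 0.0
gripper_force: 2.3
```

Request:
jog_arm(
  deltas=[
    [[0, 0, 0.001], [0, 0, 0], 0],
    [[0, 0, 0], [0, 0, 0], 0],
    [[0, 0, 0], [0, 0, 0], 0],
  ],
)

```text
t: 8.55
tcp_pos: [0.5433, -0.0754, 0.076]
tcp_rot: [3.138, -0.144, 0.001]
wrist_force: [-1.2, -0.8, 10.5]
width: 0.002
gripper_force: 5.1
```

Request:
jog_arm(
  deltas=[
    [[0, 0, -0.004], [0, 0, 0], 0],
    [[0, 0, -0.006], [0, 0, 0], 0],
    [[0, 0, -0.02], [0, 0, 0], 0],
    [[0, 0, -0.03], [0, 0, 0], 0],
    [[0, 0, -0.03], [0, 0, 0], 0],
    [[-0.03, 0, 0], [0, 0, 0], 0],
    [[-0.03, 0, 0], [0, 0, 0], 0],
    [[0, 0, 0], [0, 0, 0], 0],
    [[0, 0, 0], [0, 0, 0], 0],
    [[0, 0, 0], [0, 0, 0], 0],
  ],
)

```text
t: 9.38
tcp_pos: [0.4831, -0.0697, 0.1653]
tcp_rot: [-3.138, 0.144, 0.0]
wrist_force: [0.8, -0.8, -0.3]
width: -0.001
gripper_force: 0.0
```

```bash
python3 - <<'E'
from bench import readout, read_camera
from h import *
a,b=[read_camera(n) for n in("scene","wrist")]
cv2.imwrite("pics/p4.png",np.hstack([cv2.resize(a["img"][100:310,130:410],(400,300)),cv2.resize(b["img"],(400,300))])[:,:,::-1])
q,_=blob(a,(4,150,60),(20,255,255),(295,157),20); g=blob(a,(45,100,40),(85,255,255),(227,230),14)
print("ball",q,"green",g,readout.sense()["wrist_force"])
E
```

```text
ball [295.15957447 157.88297872] green (array([225.19753086, 227.44444444]), array([219, 224,  13,   8,  81], dtype=int32)) [-0.65843706  0.03673949  1.08649592]
```

View pics/p4.png

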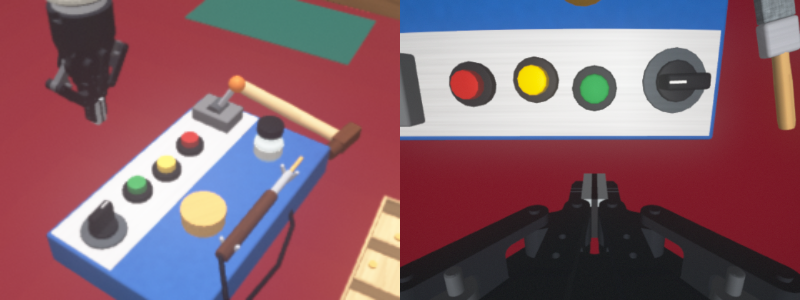

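The lever is still on (ball unmoved at (295,158)). Green is back at its starting pixels (225,227), the other things look undisturbed and the arm is clear.

```bash
python3 -c "
from bench import workorder
print(workorder.hand_in())"
```

```text
the job is handed in; nothing more can be done
None
```

The job is handed in, with no verdict returned: I pushed the lever over to its stop, then pressed the green button to its hard stop (peak reading about 10.5 N) and let it spring back; the last pictures show the lever still on, the other controls and loose things looking undisturbed, and the arm clear.

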